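# Pack the craft caddy after the lesson

### The job

The craft lesson is over, so put the usable supplies back into the coloured bins of the table caddy: lay the roll of masking tape flat in the blue bin, set the mini stapler on its base in the red bin, and stand the two capped glue sticks upright in the yellow bin, one in each of its two pockets. The bare cardboard tape core and the empty glue stick without a cap are rubbish and do not go into the caddy: leave them, and the hot glue gun in its dock, standing where they are.

Things in the scene. Friction and masses are not known exactly. Their poses are not given: they have to be found in the camera images.
- tape_center (a point): Roll of cream masking tape on a brown card core, lying flat on the cutting mat (a 3 mm green mat that lies on the work surface under everything but the glue gun): ring 58 mm outside, 32 mm hole, 25 mm high, about 60 g. Point: its centre, half-way up; z up.
- stapler_center (a point): Mini stapler standing on its base: black base with rubber foot 66 x 25 mm, teal rounded arm 64 x 20 mm above it, 34 mm high in all, about 90 g. Point: its centre, 17 mm above its underside; x along its length, y across it (20 mm wide at the arm, from 21 to 34 mm above its underside), z up.
- violet_stick_center (a point): Glue stick with violet cap, standing upright: round, grey foot, white barrel with a violet band, violet cap; 90 mm high, 27 mm diameter at the cap (the upper 34 mm), 26 mm at the barrel, about 35 g. Point: its centre, half-way up; z up along the stick.
- orange_stick_center (a point): Glue stick with orange cap, standing upright: same size and build as the violet one, with orange cap and band. Point: its centre, half-way up; z up along the stick.
- core_center (a point): Look-alike, to be left alone: bare brown cardboard tape core with no tape on it, lying flat, ring 40 mm outside, 32 mm hole, 25 mm high. Point: its centre, half-way up.
- empty_stick_center (a point): Look-alike, to be left alone: empty glue stick without a cap, standing upright: white barrel with a grey band and a narrower open white collar with a dark mouth on top, 66 mm high, 26 mm diameter. Point: its centre, half-way up.
- glue_gun: Bystander, to be left alone: teal cordless hot glue gun with red nozzle standing in a black charging dock (100 x 80 mm) on the table just beyond the mat on the right; about 134 mm high, 155 mm long. Origin: centre of the dock's underside; x points where the nozzle points.
- blue_bin: Blue plastic bin, open on top, for the tape; one of three side by side in a grey caddy, in any order; not movable. Outside 104 x 128 mm (its x and y), 45 mm high, walls and floor 3 mm. Origin: centre of its underside, 8 mm above the work surface; z up; the row runs along x at 106 mm pitch.
- yellow_bin: Yellow plastic bin, open on top, for the glue sticks; one of three side by side in a grey caddy, in any order; not movable. Outside 104 x 128 mm (its x and y), 45 mm high, walls and floor 3 mm. Origin: centre of its underside, 8 mm above the work surface; z up; the row runs along x at 106 mm pitch. A partition at y = 0, 3 mm thick, 40 mm high, makes two pockets 98 x 59.5 mm, centred at y = +31 and -31 mm.
- red_bin: Red plastic bin, open on top, for the stapler; one of three side by side in a grey caddy, in any order; not movable. Outside 104 x 128 mm (its x and y), 45 mm high, walls and floor 3 mm. Origin: centre of its underside, 8 mm above the work surface; z up; the row runs along x at 106 mm pitch.

How it is judged:
At the end, for the whole second after the job is handed in: On the bin floors: tape flat (0.2 rad) in the blue; stapler on its base (0.25 rad) in the red; capped sticks upright (0.15 rad) in the yellow, one per pocket. All four released and at rest (under 0.02 m/s); core, empty stick and glue gun within 25 mm of their starts (x of tape_center in the frame of blue_bin between -0.045 and 0.045 m and y of tape_center in the frame of blue_bin between -0.06 and 0.06 m and z of tape_center in the frame of blue_bin between 0.01 and 0.022 m and angle between tape_center's own z axis and vertical below 0.2 rad and x of stapler_center in the frame of red_bin between -0.045 and 0.045 m and y of stapler_center in the frame of red_bin between -0.06 and 0.06 m and z of stapler_center in the frame of red_bin between 0.012 and 0.028 m and angle between stapler_center's own z axis and vertical below 0.25 rad and x of violet_stick_center in the frame of yellow_bin between -0.045 and 0.045 m and y of violet_stick_center in the frame of yellow_bin between -0.06 and 0.06 m and z of violet_stick_center in the frame of yellow_bin between 0.043 and 0.056 m and angle between each of violet_stick_center, orange_stick_center's own z axis and vertical below 0.15 rad and x of orange_stick_center in the frame of yellow_bin between -0.045 and 0.045 m and y of orange_stick_center in the frame of yellow_bin between -0.06 and 0.06 m and z of orange_stick_center in the frame of yellow_bin between 0.043 and 0.056 m and ((y of violet_stick_center in the frame of yellow_bin above 0.008 m and y of orange_stick_center in the frame of yellow_bin below -0.008 m) or (y of orange_stick_center in the frame of yellow_bin above 0.008 m and y of violet_stick_center in the frame of yellow_bin below -0.008 m)) and distance of each of core_center, empty_stick_center, glue_gun from where it was at the start of the episode below 0.025 m and linear speed of each of tape, stapler, violet_stick, orange_stick below 0.02 m/s); the robot touches nothing.
It fails at once if the bare tape core was moved or knocked over (distance of core_center from where it was at the start of the episode above 0.025 m).
It fails at once if the empty glue stick was moved or knocked over (distance of empty_stick_center from where it was at the start of the episode above 0.025 m).
It fails at once if the hot glue gun or its dock was moved (distance of glue_gun from where it was at the start of the episode above 0.025 m).
It also fails if it takes over 125 s, if anything falls off the work surface, if the arm or the gripper's body presses on something with over 40 N, if the wrist force passes 120 N, or if a joint passes its speed limit or range.

### The arm

A 7-joint arm with a two-finger parallel gripper is mounted at the origin on the work surface. World frame = base frame: x ahead of the robot, y to its left, z up, the work surface at z = 0. Lengths are in m, angles in rad, forces in N, time in s.
With the tool pointing down it reaches from about 0.425 to 0.95 m from the base axis. Payload 4.7 kg.
Tool frame: the origin (TCP) lies at the very end of the fingers, on their centre line; the grasp point (between the pads) lies 19 mm behind it (manip.grip_point_offset is the distance from the TCP to the grasp point, in m); x points along the fingers, y is the direction in which the jaws open and shut, and the axes are right-handed (so a half turn about x gives the same grasp; the last joint's range is limited). The gripper opens to 87 mm and grips with 3 to 60 N. Pads are 19 mm wide; open, the fingers measure 117 mm over their backs; the gripper's body (75 mm by 190 mm) begins 51 mm behind the grasp point.
Start: joints at [-1.377, 0.469, -0.049, 1.532, 0.024, 1.141, -0.082], TCP at [0.149, 0.658, 0.223] pointing down, gripper open.
Joint ranges: [-2.59, 2.59], [-0.33, 1.99], [-1.39, 1.29], [0.1, 2.45], [-1.04, 4.18], [0.21, 1.99], [-2.66, 2.66]. Speed limits (rad/s): [2.57, 2.57, 3.14, 3.14, 3.14, 3.14, 3.14].

### API

Orientations are given as a unit quaternion [x, y, z, w].
In Python, from plant import manip gives the robot as it stands.
- The arm moves only by the tool send_rows, never from a script. Its argument "rows" is text: rows parted by semicolons, each of 7 numbers parted by spaces: the shift along the world's x, y, z in m, then the turn, a rotation vector about the world's x, y, z in rad, then the finger opening in m, from 0 to 0.087. In form: tx ty tz wx wy wz grip; .... A call has 1 to 5 rows; each row is the pose to reach, as a shift and turn from the pose commanded when the call began; what a row does not reach only later rows make up. A row lasts 1/8 s, in which the tool goes at most 62.5 mm and 10.7 degrees, less where a joint would pass 70% of its speed; a pose out of reach is approached as far as the arm can. A call with a gripper value outside its range is refused whole. The fingers move at their own pace and stop on an object; "force" is the grip in N (left out, the last holds). Time passes only in rows, so rows that repeat a pose let the fingers close. It gives the time, the measured TCP pose, the force and the opening at its end, in the units of the state.
- manip.sense(): the state, without advancing time (a new reading comes with each control period).
- manip.capture(name): name is "side" or "top" or "wrist"; returns the picture (400x640x3 uint8, red, green, blue); there is no depth.
- manip.get_calibration(name): a dict with "fx", "fy", "cx", "cy" (pixels), "origin" and "orientation" of the camera in the world; the wrist camera has in their place "tool_from_camera" (4x4, takes a point from camera to tool coordinates, whose origin is the TCP and whose axes are the tool frame's). Camera axes: x right, y down, z forward; pixel columns grow to the right and rows downward; lengths in m; the calibration is good to about 2 mm. A picture is of the moment at which its call begins: read the wrist's pose just before it. get_calibration takes no time and is no camera call.
- manip.hand_in(): hands the job in, once; it reports no verdict.
Trained networks look in the newest picture that a camera, given by its name, has taken for a name from the list of things; names that differ only in an ending like _2 or _b are one class to them, and where a whole thing is asked for, a point or a joint stands for the part that bears it (a point fixed in the world has none). Each returns a list of dicts, best first, with "conf" (0 to 1); they miss things now and then, are a little off and sometimes report something else, mostly with a low value. They report only what shows in the picture. A call takes as long as a camera call.
- manip.search_frame(camera, name): "xyz" ([x, y, z] in m, in world coordinates, good to about 4 mm: the middle of the surface that is visible of it).
- manip.silhouettes(camera, name): "mask" (400x640 bool, what is visible of it).
The state is a dict: "t": time; "q": joint angles; "dq": joint speeds; "effort": joint torques, N m; "eef_pos": TCP position; "eef_rot": TCP orientation; "contact_force": force on the tool from outside, world axes, zero at the start; "torque": the same for the moment, N m; "width": opening from 0.0 (shut) to 1.0 (fully open).
Only numpy, scipy, OpenCV 4.12 (cv2) and the standard library are available. Lean on these libraries where they do the work, as an engineer would, in place of code of your own. Each camera call takes 0.05 s, during which the arm holds its last target.

## Working session

There is one attempt and no reset: what is moved stays moved. The work goes in short steps, Python scripts to look and compute and a tool call to move; the robot and the scene stay as the last step left them, time stands still between calls to the robot, and variables do not carry over. Pictures are saved under pics/ and viewed, and the job is handed in when it is done.

Besides the shell and the picture viewer there is one more tool, called after "Request:" as name(argument=value, ...) on one line, values as JSON. send_rows: Moves the arm, as the interface text tells. Its arguments: {"type":"object","properties":{"rows":{"type":"string"},"force":{"type":"number"}},"required":["rows"]}

```bash
ls; mkdir -p pics
python3 - <<'E'
from plant import manip
import cv2,numpy as np
s=manip.sense();print({k:np.round(v,3) for k,v in s.items()})
for c in("side","top"):
    im=manip.capture(c);cv2.imwrite(f"pics/{c}0.png",im[:,:,::-1])
    k=manip.get_calibration(c);print(c,{a:np.round(b,3).tolist() for a,b in k.items()})
    for n in ["tape_center","stapler_center","violet_stick_center","orange_stick_center","core_center","empty_stick_center","glue_gun","blue_bin","yellow_bin","red_bin"]:
        print(n,[(np.round(r["xyz"],3).tolist(),round(r["conf"],2)) for r in manip.search_frame(c,n)][:3])
print(manip.sense()["t"])
E
```

```text
pics
{'t': np.float64(0.0), 'q': array([-1.377,  0.469, -0.049,  1.534,  0.024,  1.141, -0.082]), 'dq': array([-0.001,  0.002, -0.001,  0.   , -0.001,  0.001, -0.   ]), 'effort': array([ 2.0000e-03, -5.0797e+01, -8.1000e-02, -2.3616e+01, -6.1000e-02,
        3.8000e-02,  0.0000e+00]), 'eef_pos': array([0.149, 0.658, 0.221]), 'eef_rot': array([ 0.078,  0.703, -0.079,  0.703]), 'contact_force': array([-0.053, -0.124,  0.244]), 'torque': array([-0.037, -0.026,  0.003]), 'width': np.float64(0.999)}
side {'fx': 405.888, 'fy': 405.888, 'cx': 317.943, 'cy': 196.82, 'origin': [-0.089, -0.687, 0.513], 'orientation': [0.778, -0.349, 0.218, -0.474]}
tape_center [([0.468, -0.026, 0.019], 0.96)]
stapler_center [([0.618, -0.315, 0.026], 0.59)]
violet_stick_center []
orange_stick_center [([0.59, -0.044, 0.055], 0.82), ([0.66, 0.231, 0.042], 0.45)]
core_center [([0.466, -0.16, 0.022], 0.59)]
empty_stick_center [([0.595, -0.159, 0.041], 0.72)]
glue_gun [([0.53, -0.543, 0.03], 0.79)]
blue_bin [([0.446, 0.231, 0.042], 0.88)]
yellow_bin [([0.66, 0.235, 0.04], 0.96)]
red_bin [([0.563, 0.253, 0.043], 0.65), ([0.59, -0.159, 0.039], 0.44), ([0.464, -0.159, 0.02], 0.25)]
top {'fx': 445.714, 'fy': 445.714, 'cx': 322.215, 'cy': 201.524, 'origin': [0.303, -0.137, 1.217], 'orientation': [0.746, -0.658, 0.069, -0.075]}
tape_center []
stapler_center [([0.623, -0.311, 0.037], 0.65), ([0.651, 0.238, 0.01], 0.23)]
violet_stick_center [([0.472, -0.313, 0.094], 0.52)]
orange_stick_center [([0.59, -0.036, 0.091], 0.54)]
core_center []
empty_stick_center []
glue_gun [([0.554, -0.529, 0.044], 0.7)]
blue_bin [([0.432, 0.214, 0.009], 0.78)]
yellow_bin [([0.649, 0.237, 0.01], 0.95)]
red_bin [([0.545, 0.226, 0.014], 0.75)]
1.1
```

View pics/top0.png

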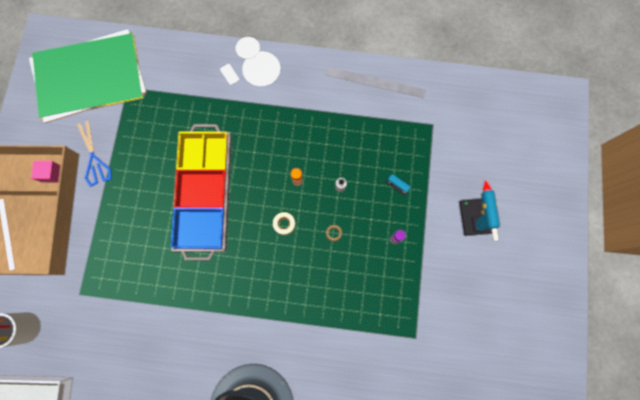

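View pics/side0.png

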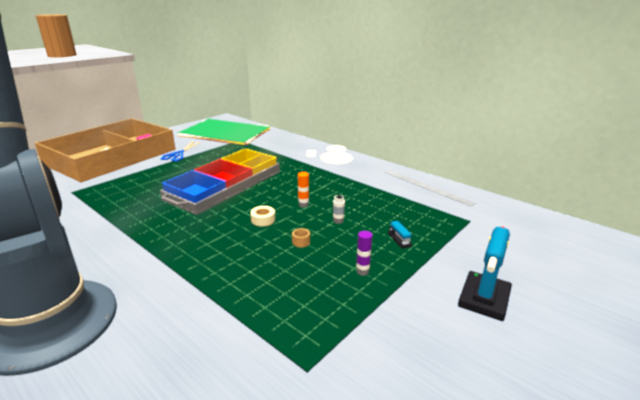

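```bash
cat > h.py <<'E'
from plant import manip
import cv2,numpy as np
from scipy.spatial.transform import Rotation as R
def pose(c,s=None):
    k=manip.get_calibration(c)
    if "origin" in k: return k,np.array(k["origin"]),R.from_quat(k["orientation"]).as_matrix()
    s=s or manip.sense(); T=np.array(k["tool_from_camera"]);Rt=R.from_quat(s["eef_rot"]).as_matrix()
    return k,Rt@T[:3,3]+s["eef_pos"],Rt@T[:3,:3]
def ray(P,u,v,z):
    k,o,M=P;d=M@np.array([(u-k["cx"])/k["fx"],(v-k["cy"])/k["fy"],1]);return o+d*(z-o[2])/d[2]
def proj(P,p):
    k,o,M=P;c=M.T@(np.array(p)-o);return np.array([k["fx"]*c[0]/c[2]+k["cx"],k["fy"]*c[1]/c[2]+k["cy"]])
E
python3 - <<'E'
from h import *
im=manip.capture("top");P=pose("top")
# colour-based
hsv=cv2.cvtColor(im,cv2.COLOR_RGB2HSV)
def col(lo,hi,box,z,name):
    x0,y0,x1,y1=box
    m=np.zeros(hsv.shape[:2],np.uint8);m[y0:y1,x0:x1]=cv2.inRange(hsv,lo,hi)[y0:y1,x0:x1]
    ys,xs=np.nonzero(m);
    (c,sz,a)=cv2.minAreaRect(np.c_[xs,ys].astype(np.float32));b=cv2.boxPoints((c,sz,a))
    print(name,len(xs),np.round(ray(P,xs.mean(),ys.mean(),z),4)[:2],"rect",np.round(ray(P,*c,z),4)[:2],"corners",[np.round(ray(P,*q,z)[:2],3).tolist() for q in b])
col((15,10,170),(35,120,255),(265,205,303,242),.028,"tape")
col((5,40,60),(22,200,220),(320,220,347,245),.028,"core")
col((90,100,80),(110,255,255),(380,165,418,200),.037,"stapler")
col((130,100,60),(160,255,255),(380,220,415,250),.093,"violet")
col((5,160,150),(20,255,255),(280,160,310,182),.093,"orange")
col((20,150,80),(35,255,255),(165,120,240,180),.053,"yellow")
col((0,150,80),(5,255,255),(165,160,240,220),.053,"red")
col((105,150,80),(120,255,255),(165,195,240,260),.053,"blue")
for n in["blue_bin","yellow_bin","red_bin","stapler_center","orange_stick_center","violet_stick_center","tape_center"]:
    r=manip.silhouettes("top",n)
    if r:
        ys,xs=np.nonzero(r[0]["mask"]);c,sz,a=cv2.minAreaRect(np.c_[xs,ys].astype(np.float32));b=cv2.boxPoints((c,sz,a))
        print(n,round(r[0]["conf"],2),np.round(c,1),sz,a,"z.053:",np.round(ray(P,*c,.053)[:2],3),[np.round(ray(P,*q,.053)[:2],3).tolist() for q in b])
print(R.from_quat(manip.sense()["eef_rot"]).as_matrix().round(3))
k=manip.get_calibration("wrist");print(k)
x0,y0,x1,y1=155,110,445,265
cv2.imwrite("pics/topz.png",cv2.resize(im[110:265,155:445,::-1],None,fx=2.75,fy=2.75,interpolation=cv2.INTER_CUBIC))
E
```

```text
tape 243 [ 0.475  -0.0169] rect [ 0.4758 -0.0172] corners [[0.499, 0.014], [0.506, -0.04], [0.452, -0.048], [0.446, 0.006]]
core 81 [ 0.4658 -0.153 ] rect [ 0.4657 -0.1529] corners [[0.482, -0.133], [0.487, -0.168], [0.449, -0.172], [0.445, -0.138]]
stapler 206 [ 0.6235 -0.3134] rect [ 0.6235 -0.3129] corners [[0.629, -0.278], [0.65, -0.29], [0.618, -0.348], [0.597, -0.336]]
violet 104 [ 0.4719 -0.3178] rect [ 0.4713 -0.3176] corners [[0.484, -0.304], [0.487, -0.329], [0.459, -0.331], [0.456, -0.306]]
orange 106 [ 0.5991 -0.0359] rect [ 0.5995 -0.0362] corners [[0.597, -0.017], [0.62, -0.033], [0.602, -0.056], [0.579, -0.039]]
yellow 1881 [0.643  0.2327] rect [0.6429 0.2333] corners [[0.688, 0.311], [0.706, 0.175], [0.599, 0.157], [0.581, 0.291]]
red 1729 [0.5374 0.2182] rect [0.5375 0.2182] corners [[0.575, 0.295], [0.593, 0.158], [0.5, 0.143], [0.483, 0.277]]
blue 1934 [0.4301 0.2052] rect [0.43   0.2065] corners [[0.472, 0.283], [0.489, 0.149], [0.389, 0.132], [0.372, 0.263]]
blue_bin 0.97 [197.5 228. ] (40.0, 53.0) 90.0 z.053: [0.43  0.204] [[0.474, 0.283], [0.492, 0.144], [0.387
[... 727 characters left out ...]
387, 0.126], [0.37, 0.263]]
tape_center 0.69 [283.5 223.5] (21.0, 19.0) 90.0 z.053: [ 0.471 -0.019] [[0.495, 0.01], [0.502, -0.04], [0.446, -0.047], [0.44, 0.002]]
[[-0.     0.221  0.975]
 [ 0.     0.975 -0.221]
 [-1.     0.    -0.   ]]
{'fx': 337.3837229616565, 'fy': 337.3837229616565, 'cx': 318.2610328223588, 'cy': 201.56393992548053, 'tool_from_camera': array([[ 3.83913141e-05, -2.98586066e-01,  9.54382711e-01,
        -1.61905916e-01],
       [ 9.99999791e-01,  6.26887186e-04,  1.55900218e-04,
         6.21887165e-04],
       [-6.44839925e-04,  9.54382506e-01,  2.98586027e-01,
        -8.24413682e-02],
       [ 0.00000000e+00,  0.00000000e+00,  0.00000000e+00,
         1.00000000e+00]])}
```

View pics/topz.png

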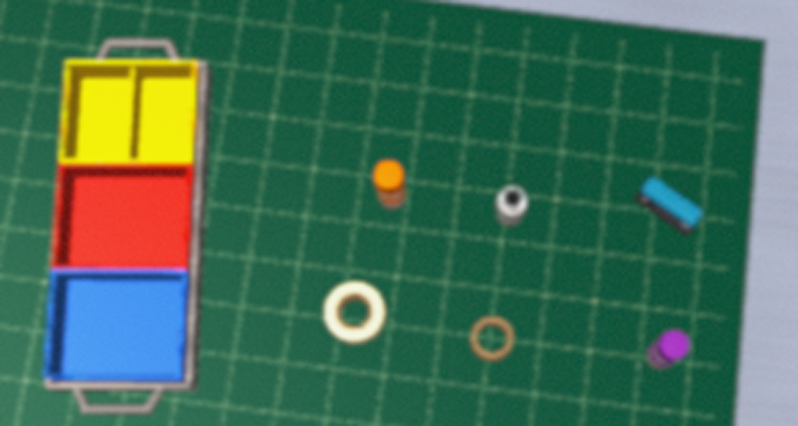

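Request:
send_rows(rows="0.05 -0.03 0.02 0 0 0.15 0.087;0.1 -0.06 0.04 0 0 0.3 0.087;0.15 -0.09 0.06 0 0 0.349 0.087;0.19 -0.13 0.06 0 0 0.349 0.087;0.22 -0.18 0.06 0 0 0.349 0.087", force=20)

```text
t: 2.12
eef_pos: [0.3712, 0.4771, 0.2828]
eef_rot: [-0.044, 0.705, 0.045, 0.706]
contact_force: [0.6, 0.0, 0.8]
width: 1.002
```

Request:
send_rows(rows="0.03 -0.05 0 0 0 0 0.087;0.06 -0.10 0 0 0 0 0.087;0.07 -0.15 0 0 0 0 0.087;0.08 -0.20 0 0 0 0 0.087;0.1 -0.24 0 0 0 0 0.087")

```text
t: 2.75
eef_pos: [0.4691, 0.2363, 0.283]
eef_rot: [-0.044, 0.706, 0.045, 0.706]
contact_force: [0.5, -0.2, 0.2]
width: 1.002
```

Run:
```python
from h import *
s=manip.sense();P=pose("wrist",s);im=manip.capture("wrist");cv2.imwrite("pics/w1.png",im[:,:,::-1])
np.save("w1.npy",np.r_[s["eef_pos"],s["eef_rot"]])
print(s["q"].round(2))
for n,(x,y) in dict(blue=(.430,.205),red=(.5375,.218),yellow=(.643,.232)).items():
    print(n,proj(P,(x,y,.053)).round())
```

```text
[-0.62  0.17  0.08  1.81 -0.02  1.16  1.17]
blue [295. 132.]
red [296. 221.]
yellow [298. 296.]
```

View pics/w1.png

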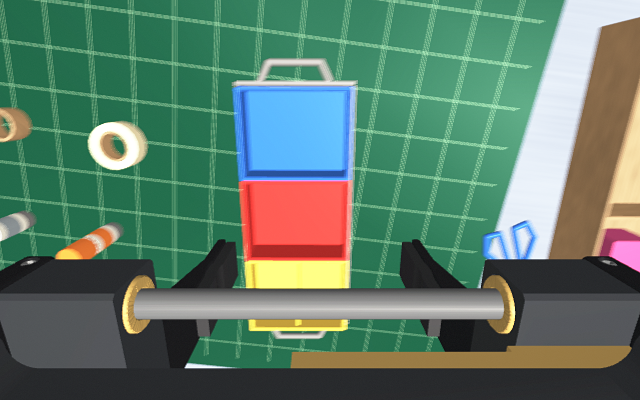

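Run:
```python
from h import *
a=np.load("w1.npy");P=pose("wrist",dict(eef_pos=a[:3],eef_rot=a[3:]))
for u,v in[(234,87),(357,85),(240,181),(351,180),(246,261),(349,259),(250,330),(348,329)]:
    print((u,v),ray(P,u,v,.053).round(4)[:2])
for u,v in[(118,146)]: print("tape top outer center-ish",ray(P,u,v,.028).round(4))
k=[ (x,y) for x in(234,357) for y in (87,)]
```

```text
(234, 87) [0.3898 0.1335]
(357, 85) [0.3707 0.2674]
(240, 181) [0.4954 0.1461]
(351, 180) [0.4774 0.2774]
(246, 261) [0.6004 0.1598]
(349, 259) [0.5809 0.291 ]
(250, 330) [0.7055 0.1719]
(348, 329) [0.6868 0.306 ]
tape top outer center-ish [ 0.4768 -0.0106  0.028 ]
```

Request:
send_rows(rows="0 -0.05 -0.01 0 0 0 0.087;0 -0.11 -0.03 0 0 0 0.087;0 -0.165 -0.06 0 0 0 0.087;0.005 -0.21 -0.09 0 0 0 0.087;0.007 -0.25 -0.1 0 0 0 0.087")

```text
t: 3.42
eef_pos: [0.4751, -0.0134, 0.1812]
eef_rot: [-0.044, 0.707, 0.044, 0.705]
contact_force: [0.2, -0.8, -0.1]
width: 1.0
```

```bash
cat > look.py <<'E'
from h import *
import sys
s=manip.sense();P=pose("wrist",s);im=manip.capture("wrist");n=sys.argv[1];cv2.imwrite(f"pics/{n}.png",im[:,:,::-1])
np.save(n+".npy",np.r_[s["eef_pos"],s["eef_rot"]])
print(s["eef_pos"].round(4),s["q"].round(2),"jaw",np.degrees(np.arctan2(*R.from_quat(s["eef_rot"]).as_matrix()[[1,0],1])).round(2), "F",s["contact_force"].round(1),"w",s["width"]*.087)
E
python3 look.py w2
```

```text
[ 0.4751 -0.0134  0.1812] [-0.29  0.19  0.26  2.05 -0.06  0.91  1.7 ] jaw 97.17 F [ 0.2 -0.8 -0.1] w 0.0870377250934791
```

View pics/w2.png

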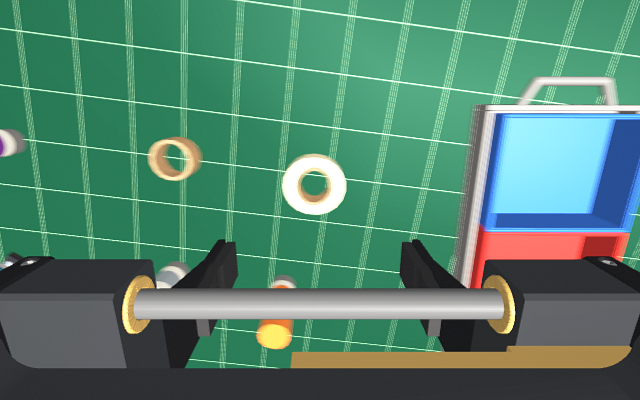

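Run:
```python
from h import *
a=np.load("w2.npy");P=pose("wrist",dict(eef_pos=a[:3],eef_rot=a[3:]))
print(ray(P,314,186,.028).round(4),[ray(P,*q,.028).round(4)[:2] for q in[(282,186),(347,186),(314,214),(314,158)]])
print("core",ray(P,174,161,.028).round(4))
im=cv2.imread("pics/w2.png")
for c,r in(((.476,-.013),.029),):
    for t in np.linspace(0,6.28,60):
        p=proj(P,(c[0]+r*np.cos(t),c[1]+r*np.sin(t),.028));cv2.circle(im,tuple(int(round(v)) for v in p),0,(0,0,255),-1)
cv2.imwrite("pics/w2o.png",cv2.resize(im[130:240,260:370],None,fx=5,fy=5))
```

```text
[ 0.4758 -0.0168  0.028 ] [array([ 0.4796, -0.0474]), array([0.4718, 0.0148]), array([ 0.5042, -0.0133]), array([ 0.4488, -0.0201])]
core [ 0.4682 -0.1508  0.028 ]
```

View pics/w2o.png

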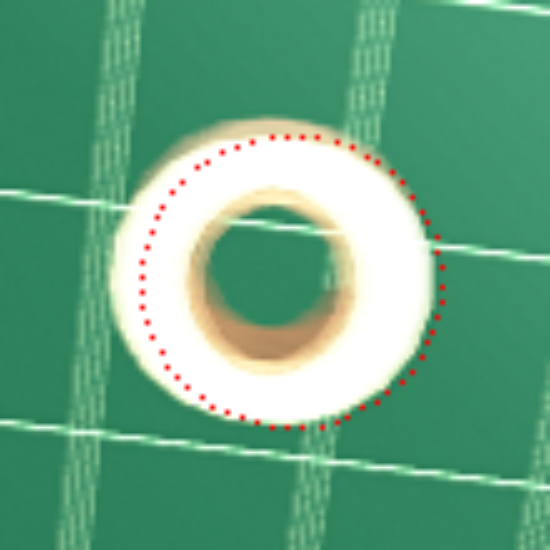

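Request:
send_rows(rows="0.001 -0.0035 -0.05 0 0 0 0.087;0.001 -0.0035 -0.1 0 0 0 0.087;0.001 -0.0035 -0.14 0 0 0 0.087;0.001 -0.0035 -0.165 0 0 0 0.087;0.001 -0.0035 -0.174 0 0 0 0.087")

```text
t: 4.1
eef_pos: [0.4765, -0.0148, 0.0074]
eef_rot: [-0.045, 0.706, 0.045, 0.705]
contact_force: [0.3, -0.5, 1.1]
width: 0.997
```

Request:
send_rows(rows="0 0 0 0 0 0 0.045;0 0 0 0 0 0 0.045;0 0 0 0 0 0 0.045;0 0 0 0 0 0 0.045", force=20)

```text
t: 4.6
eef_pos: [0.4776, -0.0151, 0.0093]
eef_rot: [-0.045, 0.705, 0.045, 0.706]
contact_force: [-0.3, -0.5, 3.5]
width: 0.654
```

Request:
send_rows(rows="0 0 0.04 0 0 0 0.045;0 0 0.09 0 0 0 0.045;-0.01 0.05 0.12 0 0 0 0.045;-0.02 0.1 0.12 0 0 0 0.045;-0.033 0.16 0.12 0 0 0 0.045")

```text
t: 5.22
eef_pos: [0.4443, 0.1458, 0.1296]
eef_rot: [-0.044, 0.705, 0.044, 0.707]
contact_force: [-0.3, 1.2, -0.6]
width: 0.651
```

Request:
send_rows(rows="-0.0125 0.05 0 0 0 0 0.045;-0.0125 0.061 -0.01 0 0 0 0.045;-0.0125 0.061 -0.05 0 0 0 0.045;-0.0125 0.061 -0.08 0 0 0 0.045;-0.0125 0.061 -0.095 0 0 0 0.045")

```text
t: 5.85
eef_pos: [0.431, 0.2044, 0.0321]
eef_rot: [-0.045, 0.707, 0.044, 0.705]
contact_force: [-0.3, -0.1, -0.4]
width: 0.653
```

```bash
python3 look.py w3
```

```text
[0.431  0.2044 0.0321] [-0.64  0.43  0.13  2.16 -0.1   0.56  1.26] jaw 97.15 F [-0.3 -0.1 -0.4] w 0.05681419705974227
```

View pics/w3.png

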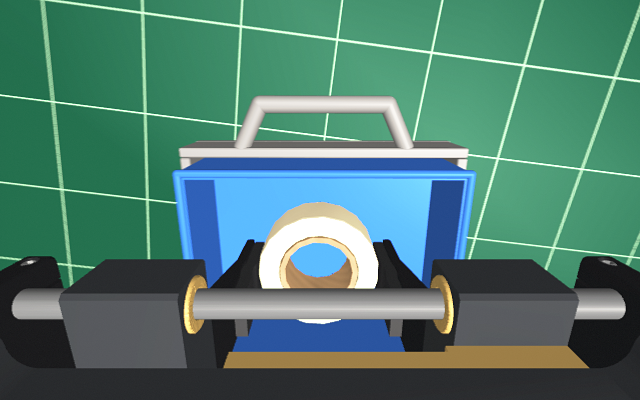

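Request:
send_rows(rows="0 0 -0.01 0 0 0 0.045;0 0 -0.014 0 0 0 0.045;0 0 -0.014 0 0 0 0.045;0 0 -0.014 0 0 0 0.066;0 0 -0.014 0 0 0 0.070")

```text
t: 6.52
eef_pos: [0.4319, 0.2061, 0.02]
eef_rot: [-0.044, 0.705, 0.045, 0.706]
contact_force: [-0.0, -0.8, 0.5]
width: 0.773
```

Request:
send_rows(rows="0 0 0 0 0 0 0.070;0 0 0.02 0 0 0 0.070;0 0 0.06 0 0 0 0.070;0.01 0 0.12 0 0 0 0.070;0.03 -0.04 0.16 0 0 0 0.070")

```text
t: 7.15
eef_pos: [0.4622, 0.1687, 0.1824]
eef_rot: [-0.046, 0.704, 0.048, 0.707]
contact_force: [1.2, -0.3, -0.8]
width: 0.799
```

```bash
python3 look.py w4
```

```text
[0.4622 0.1687 0.1824] [-0.61  0.21  0.2   2.02 -0.05  0.92  1.32] jaw 97.62 F [ 1.2 -0.3 -0.8] w 0.06955645685474003
```

View pics/w4.png

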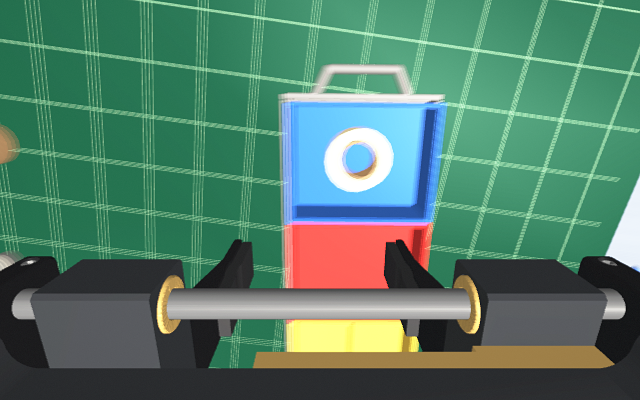

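Request:
send_rows(rows="0.02 -0.03 0.01 0 0 -0.18 0.070;0.05 -0.07 0.02 0 0 -0.36 0.070;0.08 -0.11 0.03 0 0 -0.54 0.070;0.1 -0.15 0.03 0 0 -0.72 0.070;0.12 -0.18 0.03 0 0 -0.9 0.070")

```text
t: 7.82
eef_pos: [0.582, -0.0164, 0.2096]
eef_rot: [0.269, 0.654, -0.27, 0.654]
contact_force: [1.6, -0.2, 0.1]
width: 0.806
```

Request:
send_rows(rows="0.01 -0.01 0 0 0 -0.17 0.060;0.015 -0.02 0 0 0 -0.34 0.060;0.017 -0.025 0 0 0 -0.51 0.060;0.017 -0.025 0 0 0 -0.68 0.060;0.017 -0.025 0 0 0 -0.68 0.060")

```text
t: 8.45
eef_pos: [0.5983, -0.039, 0.2091]
eef_rot: [0.469, 0.529, -0.47, 0.529]
contact_force: [-0.3, -0.3, -0.4]
width: 0.691
```

```bash
python3 look.py w5
```

```text
[ 0.5983 -0.039   0.2091] [-0.46  0.4   0.61  1.76 -0.26  1.06  0.36] jaw 6.81 F [-0.3 -0.3 -0.4] w 0.06009218928474183
```

View pics/w5.png

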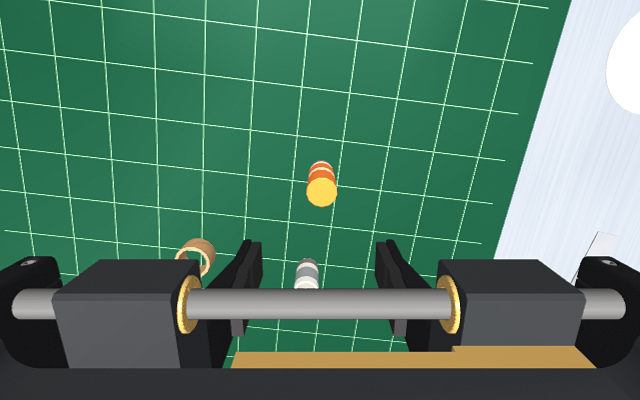

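Run:
```python
from h import *
a=np.load("w5.npy");P=pose("wrist",dict(eef_pos=a[:3],eef_rot=a[3:]))
print([ray(P,*q,.093).round(4)[:2] for q in[(321,192),(306,192),(337,192),(321,177),(321,207)]])
p=ray(P,321,191,.093); print(proj(P,(p[0],p[1],.003)))
print("empty",ray(P,306,290,.06).round(3),"core",ray(P,196,263,.028).round(3))
```

```text
[array([ 0.6003, -0.0342]), array([ 0.5875, -0.0357]), array([ 0.6139, -0.0326]), array([ 0.5987, -0.0212]), array([ 0.6019, -0.0476])]
[320.34460486 169.23656534]
empty [ 0.599 -0.152  0.06 ] core [ 0.473 -0.152  0.028]
```

Request:
send_rows(rows="0.002 0.0045 -0.05 0 0 0 0.060;0.002 0.0045 -0.1 0 0 0 0.060;0.002 0.0045 -0.135 0 0 0 0.060;0.002 0.0045 -0.15 0 0 0 0.060;0.002 0.0045 -0.15 0 0 0 0.060")

```text
t: 9.12
eef_pos: [0.6004, -0.0347, 0.0593]
eef_rot: [0.469, 0.529, -0.47, 0.528]
contact_force: [-0.0, 1.2, -0.6]
width: 0.69
```

Request:
send_rows(rows="0 0 0 0 0 0 0.018;0 0 0 0 0 0 0.018;0 0 0 0 0 0 0.018;0 0 0 0 0 0 0.018", force=15)

```text
t: 9.62
eef_pos: [0.6008, -0.0346, 0.06]
eef_rot: [0.47, 0.528, -0.47, 0.529]
contact_force: [-0.7, 0.9, -0.6]
width: 0.32
```

Request:
send_rows(rows="0 0 0.05 0 0 0 0.018;0 0 0.1 0 0 0 0.018;0.005 0.03 0.13 0 0 0 0.018;0.015 0.08 0.13 0 0 0 0.018;0.025 0.13 0.13 0 0 0 0.018")

```text
t: 10.25
eef_pos: [0.6259, 0.0966, 0.1904]
eef_rot: [0.471, 0.528, -0.47, 0.528]
contact_force: [0.6, 0.4, -0.2]
width: 0.306
```

Request:
send_rows(rows="0.005 0.05 0 0 0 0 0.018;0.01 0.1 0 0 0 0 0.018;0.013 0.15 0 0 0 0 0.018;0.013 0.168 -0.01 0 0 0 0.018;0.013 0.168 -0.04 0 0 0 0.018")

```text
t: 10.88
eef_pos: [0.6391, 0.2656, 0.15]
eef_rot: [0.47, 0.529, -0.468, 0.53]
contact_force: [-0.7, -0.3, -1.6]
width: 0.306
```

```bash
python3 look.py w6
```

```text
[0.6391 0.2656 0.15  ] [-0.8   0.6   0.53  1.59 -0.34  1.04 -0.06] jaw 6.89 F [-0.7 -0.3 -1.6] w 0.02662450936901205
```

View pics/w6.png

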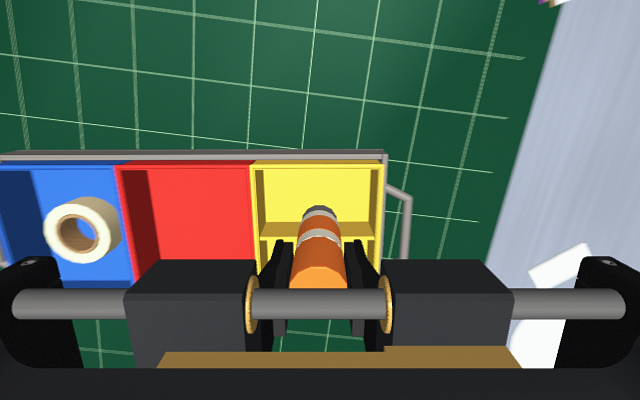

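Run:
```python
from h import *
a=np.load("w6.npy");P=pose("wrist",dict(eef_pos=a[:3],eef_rot=a[3:]))
for z in(.093,.183):print(proj(P,(.6391,.2656,z)))
print("pocket", [proj(P,p).round() for p in[(.639,.263,.053),(.643,.2325,.05),(.643,.2325,.053)]])
```

```text
[317.70449231 221.67989955]
[318.20158879 294.39705397]
pocket [array([317., 207.]), array([317., 241.]), array([317., 242.])]
```

Run:
```python
from h import *
a=np.load("w6.npy");P=pose("wrist",dict(eef_pos=a[:3],eef_rot=a[3:]))
im=cv2.imread("pics/w6.png")
c=np.array([.643,.2325]);th=.122;ex=np.array([np.cos(th),np.sin(th)]);ey=np.array([-ex[1],ex[0]])
def L(p,q,z,col):
    a,b=[proj(P,np.r_[c+ex*t[0]+ey*t[1],z]) for t in(p,q)];cv2.line(im,tuple(map(int,a.round())),tuple(map(int,b.round())),col,1)
for s in(-1,1):L((-.052,s*.064),(.052,s*.064),.053,(255,0,0));L((s*.052,-.064),(s*.052,.064),.053,(255,0,0));L((-.049,s*.0015),(.049,s*.0015),.048,(0,0,255))
cv2.imwrite("pics/w6o.png",cv2.resize(im[140:310,220:420],None,fx=3.5,fy=3.5))
```

```text
(no output)
```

View pics/w6o.png

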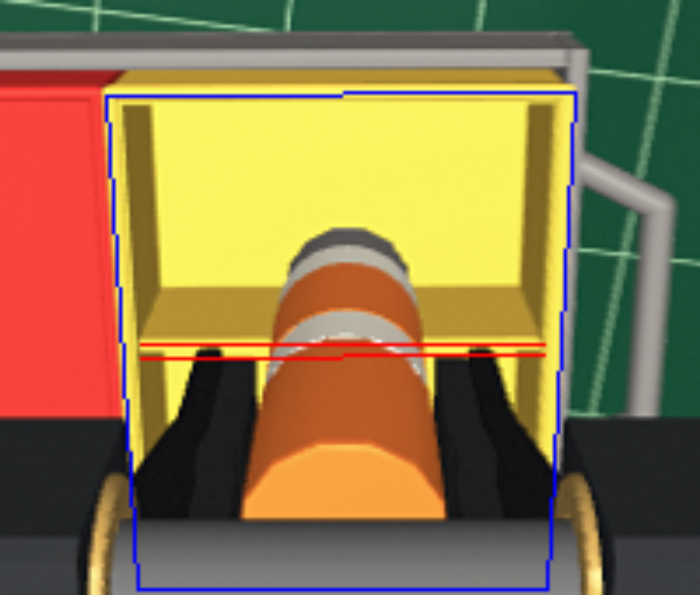

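Request:
send_rows(rows="0 -0.002 -0.03 0 0 0 0.018;0 -0.002 -0.06 0 0 0 0.018;0 -0.002 -0.075 0 0 0 0.018;0 -0.002 -0.081 0 0 0 0.018;0 -0.002 -0.081 0 0 0 0.018")

```text
t: 11.55
eef_pos: [0.6393, 0.2611, 0.0694]
eef_rot: [0.47, 0.528, -0.47, 0.529]
contact_force: [0.1, -0.3, -0.3]
width: 0.308
```

```bash
python3 look.py w7
```

```text
[0.6393 0.2611 0.0694] [-0.77  0.68  0.49  1.65 -0.39  0.91 -0.02] jaw 6.67 F [ 0.1 -0.3 -0.3] w 0.026807997227181617
```

Lower 1.5 mm, release, back off straight up.

Request:
send_rows(rows="0 0 -0.001 0 0 0 0.018;0 0 -0.001 0 0 0 0.018;0 0 -0.001 0 0 0 0.030;0 0 -0.001 0 0 0 0.050;0 0 -0.001 0 0 0 0.050")

```text
t: 12.22
eef_pos: [0.6385, 0.2614, 0.0675]
eef_rot: [0.47, 0.528, -0.47, 0.528]
contact_force: [0.1, -0.3, 0.4]
width: 0.488
```

Request:
send_rows(rows="0 0 0 0 0 0 0.055;0 0 0.03 0 0 0 0.055;0 0 0.08 0 0 0 0.055;0 -0.03 0.13 0 0 0 0.055;0 -0.07 0.15 0 0 0 0.055")

```text
t: 12.85
eef_pos: [0.64, 0.192, 0.2211]
eef_rot: [0.471, 0.528, -0.467, 0.53]
contact_force: [-0.3, -0.1, 1.1]
width: 0.634
```

```bash
python3 look.py w8;python3 -c "
from h import *
im=manip.capture('side');cv2.imwrite('pics/s8.png',im[110:280,130:430,::-1])
r=manip.search_frame('side','orange_stick_center');print([(x['xyz'],x['conf']) for x in r])"
```

```text
[0.64   0.192  0.2211] [-0.75  0.5   0.57  1.58 -0.29  1.14  0.01] jaw 6.85 F [-0.3 -0.1  1.1] w 0.05513814863243073
[([0.6317, 0.2513, 0.075], 0.51)]
```

View pics/s8.png

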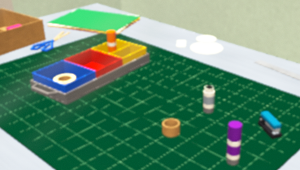

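View pics/w8.png

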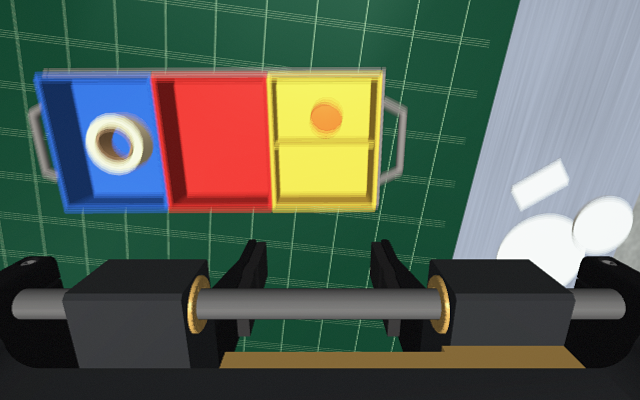

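Request:
send_rows(rows="-0.01 -0.05 -0.01 0 0 0 0.060;-0.03 -0.105 -0.01 0 0 0 0.060;-0.05 -0.16 -0.01 0 0 0 0.060;-0.07 -0.215 -0.01 0 0 0 0.060;-0.09 -0.27 -0.01 0 0 0 0.060")

```text
t: 13.62
eef_pos: [0.5478, -0.0789, 0.2069]
eef_rot: [0.469, 0.529, -0.469, 0.529]
contact_force: [1.7, -0.9, 0.1]
width: 0.691
```

Request:
send_rows(rows="-0.02 -0.055 0 0 0 0 0.060;-0.04 -0.11 0 0 0 0 0.060;-0.06 -0.16 0 0 0 0 0.060;-0.075 -0.21 0 0 0 0 0.060;-0.078 -0.238 0 0 0 0 0.060")

```text
t: 14.25
eef_pos: [0.4694, -0.3184, 0.2071]
eef_rot: [0.47, 0.528, -0.471, 0.528]
contact_force: [0.2, 0.3, 0.0]
width: 0.695
```

```bash
python3 look.py w9
```

```text
[ 0.4694 -0.3184  0.2071] [-0.04  0.36  0.72  1.84 -0.28  1.04  0.91] jaw 6.56 F [0.2 0.3 0. ] w 0.06042255722466595
```

View pics/w9.png

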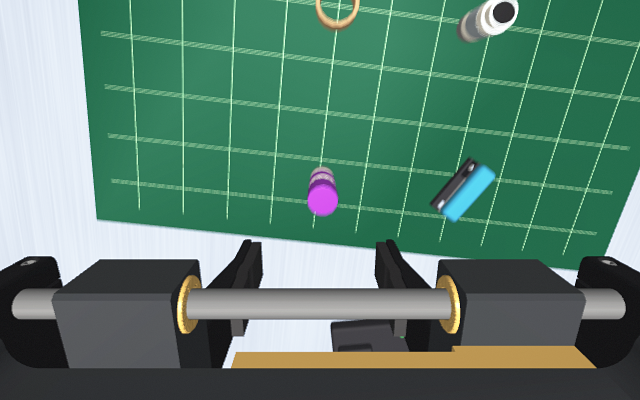

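Run:
```python
from h import *
a=np.load("w9.npy");P=pose("wrist",dict(eef_pos=a[:3],eef_rot=a[3:]))
print([ray(P,*q,.093).round(4)[:2] for q in[(323,200),(308,200),(338,200),(323,185),(323,215)]])
im=cv2.cvtColor(cv2.imread("pics/w9.png"),cv2.COLOR_BGR2HSV)
m=cv2.inRange(im,(85,120,150),(105,255,255));m[:150]=0;m[230:]=0;m[:,:425]=0;m[:,510:]=0
ys,xs=np.nonzero(m);q=np.array([ray(P,x,y,.037)[:2] for x,y in zip(xs,ys)])
print("stapler",q.mean(0),len(q));w,v=np.linalg.eigh(np.cov(q.T));print(np.degrees(np.arctan2(v[1,1],v[0,1])),np.sqrt(w*12))
r=cv2.minAreaRect((q*1000).astype(np.float32));print(r)
```

```text
[array([ 0.4737, -0.3198]), array([ 0.461 , -0.3213]), array([ 0.4865, -0.3184]), array([ 0.4722, -0.3067]), array([ 0.4754, -0.3334])]
stapler [ 0.62353573 -0.31249544] 1164
61.06882325707007 [0.02013175 0.06219661]
((623.1728515625, -313.1094970703125), (63.24692916870117, 20.4548282623291), 60.74607849121094)
```

Request:
send_rows(rows="0.0043 -0.0014 -0.05 0 0 0 0.060;0.0043 -0.0014 -0.1 0 0 0 0.060;0.0043 -0.0014 -0.135 0 0 0 0.060;0.0043 -0.0014 -0.148 0 0 0 0.060;0.0043 -0.0014 -0.148 0 0 0 0.060")

```text
t: 14.92
eef_pos: [0.4751, -0.3174, 0.0591]
eef_rot: [0.47, 0.529, -0.47, 0.528]
contact_force: [0.1, -0.1, 0.4]
width: 0.688
```

Request:
send_rows(rows="0 0 0 0 0 0 0.018;0 0 0 0 0 0 0.018;0 0 0 0 0 0 0.018;0 0 0 0 0 0 0.018", force=15)

```text
t: 15.42
eef_pos: [0.4751, -0.3181, 0.06]
eef_rot: [0.47, 0.528, -0.47, 0.529]
contact_force: [-0.3, 0.5, 0.1]
width: 0.315
```

Request:
send_rows(rows="0 0 0.05 0 0 0 0.018;0 0 0.1 0 0 0 0.018;0 0.02 0.13 0 0 0 0.018;0.015 0.07 0.13 0 0 0 0.018;0.03 0.12 0.13 0 0 0 0.018")

```text
t: 16.05
eef_pos: [0.5052, -0.1971, 0.1903]
eef_rot: [0.471, 0.528, -0.47, 0.528]
contact_force: [0.8, 0.0, -1.1]
width: 0.302
```

Request:
send_rows(rows="0.02 0.05 0 0 0 0 0.018;0.04 0.1 0 0 0 0 0.018;0.06 0.155 0 0 0 0 0.018;0.08 0.21 0 0 0 0 0.018;0.1 0.265 0 0 0 0 0.018")

```text
t: 16.68
eef_pos: [0.6052, 0.0687, 0.1897]
eef_rot: [0.47, 0.528, -0.47, 0.528]
contact_force: [1.7, -0.1, 0.1]
width: 0.307
```

Request:
send_rows(rows="0.02 0.05 0 0 0 0 0.018;0.035 0.1 0 0 0 0 0.018;0.042 0.132 0 0 0 0 0.018;0.042 0.132 -0.03 0 0 0 0.018;0.042 0.132 -0.045 0 0 0 0.018")

```text
t: 17.3
eef_pos: [0.6458, 0.199, 0.1427]
eef_rot: [0.469, 0.529, -0.471, 0.528]
contact_force: [-0.3, 0.2, -0.8]
width: 0.303
```

```bash
python3 look.py w10
python3 - <<'E'
from h import *
a=np.load("w10.npy");P=pose("wrist",dict(eef_pos=a[:3],eef_rot=a[3:]))
im=cv2.imread("pics/w10.png")
c=np.array([.643,.2325]);th=.122;ex=np.array([np.cos(th),np.sin(th)]);ey=np.array([-ex[1],ex[0]])
def L(p,q,z,col):
    a,b=[proj(P,np.r_[c+ex*t[0]+ey*t[1],z]) for t in(p,q)];cv2.line(im,tuple(map(int,a.round())),tuple(map(int,b.round())),col,1)
for s in(-1,1):L((-.052,s*.064),(.052,s*.064),.053,(255,0,0));L((s*.052,-.064),(s*.052,.064),.053,(255,0,0));L((-.049,s*.0015),(.049,s*.0015),.048,(0,0,255))
cv2.imwrite("pics/w10o.png",im)
E
```

```text
[0.6458 0.199  0.1427] [-0.74  0.59  0.57  1.64 -0.36  1.02  0.06] jaw 6.73 F [-0.3  0.2 -0.8] w 0.026378144116491732
```

View pics/w10o.png

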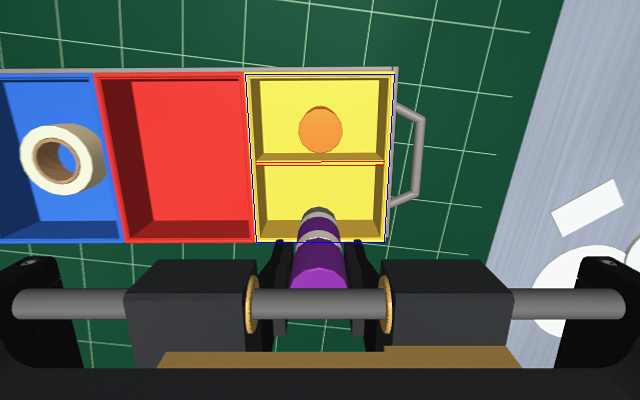

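Request:
send_rows(rows="0 0.002 -0.03 0 0 0 0.018;0 0.002 -0.055 0 0 0 0.018;0 0.002 -0.07 0 0 0 0.018;0 0.002 -0.0745 0 0 0 0.018;0 0.002 -0.0745 0 0 0 0.018")

```text
t: 17.98
eef_pos: [0.6474, 0.2007, 0.0707]
eef_rot: [0.47, 0.528, -0.47, 0.528]
contact_force: [0.5, -0.5, -0.1]
width: 0.304
```

Request:
send_rows(rows="0 0 -0.0005 0 0 0 0.018;0 0 -0.0005 0 0 0 0.018;0 0 -0.0005 0 0 0 0.030;0 0 -0.0005 0 0 0 0.050;0 0 -0.0005 0 0 0 0.050")

```text
t: 18.6
eef_pos: [0.647, 0.201, 0.0697]
eef_rot: [0.47, 0.528, -0.47, 0.528]
contact_force: [0.5, 0.4, -0.3]
width: 0.489
```

Request:
send_rows(rows="0 0 0 0 0 0 0.055;0 0 0.03 0 0 0 0.055;0 0 0.08 0 0 0 0.055;0 -0.03 0.13 0 0 0 0.055;0 -0.07 0.15 0 0 0 0.055")

```text
t: 19.23
eef_pos: [0.6484, 0.1314, 0.2231]
eef_rot: [0.471, 0.528, -0.467, 0.53]
contact_force: [0.7, -0.4, -0.2]
width: 0.628
```

```bash
python3 look.py w11
```

```text
[0.6484 0.1314 0.2231] [-0.69  0.49  0.61  1.6  -0.31  1.14  0.12] jaw 6.86 F [ 0.7 -0.4 -0.2] w 0.05463425703255843
```

View pics/w11.png

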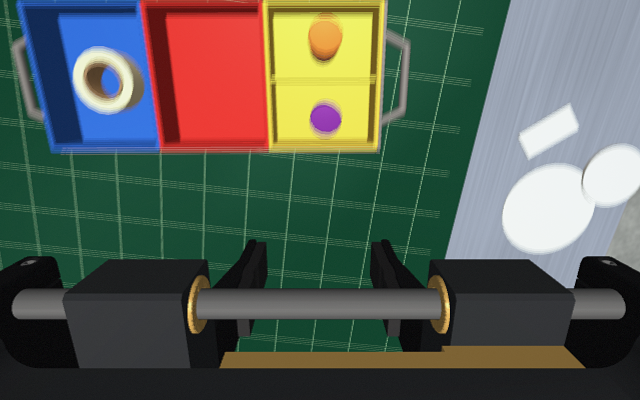

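Request:
send_rows(rows="0 -0.05 -0.01 0 0 -0.1 0.055;-0.01 -0.11 -0.02 0 0 -0.2 0.055;-0.01 -0.17 -0.03 0 0 -0.35 0.055;-0.02 -0.225 -0.03 0 0 -0.5 0.055;-0.025 -0.28 -0.03 0 0 -0.627 0.055")

```text
t: 19.9
eef_pos: [0.6212, -0.1507, 0.1893]
eef_rot: [-0.611, -0.356, 0.611, -0.356]
contact_force: [1.0, -0.0, -0.6]
width: 0.632
```

Request:
send_rows(rows="0 -0.05 0 0 0 0 0.055;0 -0.1 0 0 0 0 0.055;0 -0.14 0 0 0 0 0.055;0 -0.164 0 0 0 0 0.055;0 -0.164 0 0 0 0 0.055")

```text
t: 20.52
eef_pos: [0.6207, -0.3155, 0.1894]
eef_rot: [-0.61, -0.356, 0.611, -0.357]
contact_force: [-0.9, 0.7, -0.1]
width: 0.633
```

```bash
python3 look.py w12
python3 - <<'E'
from h import *
a=np.load("w12.npy");P=pose("wrist",dict(eef_pos=a[:3],eef_rot=a[3:]))
im=cv2.cvtColor(cv2.imread("pics/w12.png"),cv2.COLOR_BGR2HSV)
m=cv2.inRange(im,(85,120,120),(105,255,255));m[260:]=0
n,l,st,_=cv2.connectedComponentsWithStats(m);i=1+st[1:,4].argmax();print(st[i])
ys,xs=np.nonzero(l==i);q=np.array([ray(P,x,y,.037)[:2] for x,y in zip(xs,ys)])
print(q.mean(0),cv2.minAreaRect((q*1000).astype(np.float32)))
E
```

```text
[ 0.6207 -0.3155  0.1894] [-0.07  0.63  0.76  1.55 -0.46  1.15  0.27] jaw -29.46 F [-0.9  0.7 -0.1] w 0.05508863871574962
[ 310  147   21   65 1292]
[ 0.62579671 -0.3104981 ] ((625.2293090820312, -310.93475341796875), (62.978546142578125, 18.822952270507812), 61.171424865722656)
```

View pics/w12.png

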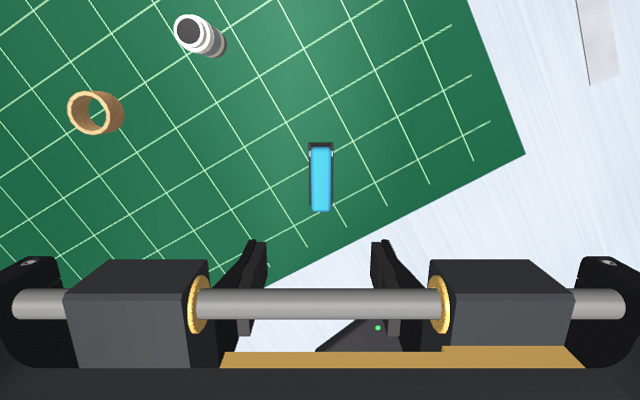

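Request:
send_rows(rows="0.0035 0.004 -0.05 0 0 0 0.055;0.0035 0.004 -0.1 0 0 0 0.055;0.0035 0.004 -0.15 0 0 0 0.055;0.0035 0.004 -0.172 0 0 0 0.055;0.0035 0.004 -0.18 0 0 0 0.055")

```text
t: 21.2
eef_pos: [0.6258, -0.3077, 0.0089]
eef_rot: [-0.61, -0.359, 0.61, -0.358]
contact_force: [0.9, 0.1, 0.4]
width: 0.632
```

Request:
send_rows(rows="0 0 0 0 0 0 0.01;0 0 0 0 0 0 0.01;0 0 0 0 0 0 0.01;0 0 0 0 0 0 0.01", force=20)

```text
t: 21.7
eef_pos: [0.626, -0.3094, 0.0105]
eef_rot: [0.61, 0.357, -0.61, 0.358]
contact_force: [0.1, 0.2, 2.2]
width: 0.274
```

```bash
python3 look.py w13
```

```text
[ 0.626  -0.3094  0.0105] [-0.01  0.81  0.64  1.66 -0.6   0.87  0.37] jaw -29.22 F [0.1 0.2 2.2] w 0.023826885451505173
```

View pics/w13.png

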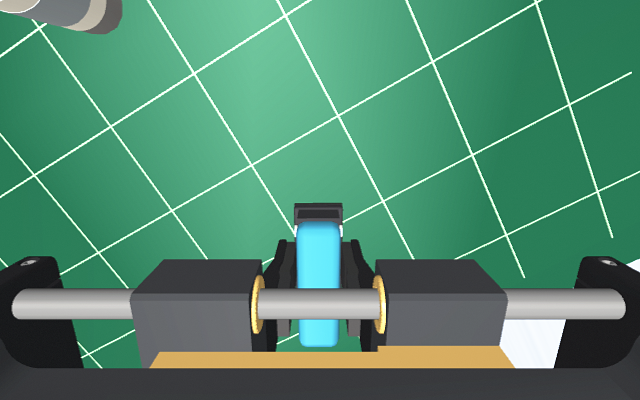

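Request:
send_rows(rows="0 0 0.04 0 0 0 0.01;0 0 0.09 0 0 0 0.01;0 0.02 0.13 0 0 0 0.01;0 0.07 0.13 0 0 0.1 0.01;-0.01 0.12 0.13 0 0 0.2 0.01")

```text
t: 22.38
eef_pos: [0.6158, -0.1877, 0.1401]
eef_rot: [0.571, 0.417, -0.57, 0.418]
contact_force: [0.5, 0.4, -0.7]
width: 0.228
```

Request:
send_rows(rows="-0.01 0.05 0 0 0 0.1 0.01;-0.02 0.1 0 0 0 0.2 0.01;-0.03 0.155 0 0 0 0.3 0.01;-0.04 0.21 0 0 0 0.4 0.01;-0.05 0.265 0 0 0 0.436 0.01")

```text
t: 23.0
eef_pos: [0.5647, 0.0776, 0.1397]
eef_rot: [0.467, 0.531, -0.467, 0.531]
contact_force: [0.4, -0.1, -0.8]
width: 0.232
```

Request:
send_rows(rows="-0.01 0.05 0 0 0 0 0.01;-0.02 0.1 0 0 0 0 0.01;-0.028 0.143 0 0 0 0 0.01;-0.028 0.143 -0.03 0 0 0 0.01;-0.028 0.143 -0.06 0 0 0 0.01")

```text
t: 23.62
eef_pos: [0.5372, 0.22, 0.0791]
eef_rot: [0.467, 0.531, -0.467, 0.531]
contact_force: [0.4, 0.2, -0.7]
width: 0.229
```

```bash
python3 look.py w14
```

```text
[0.5372 0.22   0.0791] [-0.86  0.53  0.54  1.92 -0.37  0.79  0.01] jaw 7.33 F [ 0.4  0.2 -0.7] w 0.01996080861526331
```

View pics/w14.png

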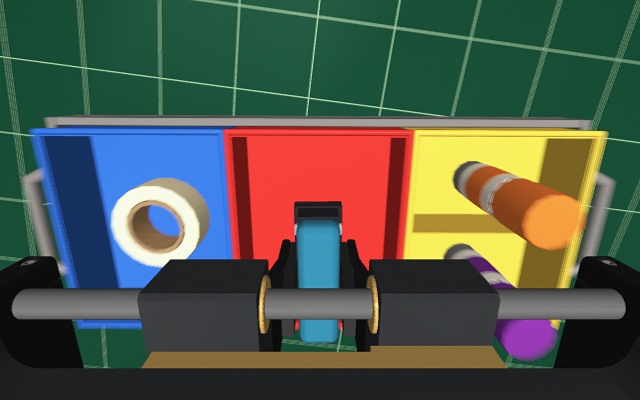

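Request:
send_rows(rows="0 0 0.03 0 0 0.1 0.01;0 0 0.04 0 0 0.28 0.01;0 0 0.04 0 0 0.46 0.01;0 0 0.04 0 0 0.64 0.01;0 0 0.04 0 0 0.8 0.01")

```text
t: 24.3
eef_pos: [0.5375, 0.2185, 0.1203]
eef_rot: [0.223, 0.671, -0.222, 0.671]
contact_force: [-0.7, -1.1, -1.2]
width: 0.226
```

Request:
send_rows(rows="0 0 0 0 0 0.18 0.01;0 0 0 0 0 0.36 0.01;0 0 0 0 0 0.54 0.01;0 0 0 0 0 0.7 0.01;0 0 0 0 0 0.77 0.01")

```text
t: 24.92
eef_pos: [0.5376, 0.2183, 0.1202]
eef_rot: [-0.045, 0.706, 0.045, 0.706]
contact_force: [0.5, 0.8, -0.8]
width: 0.227
```

Request:
send_rows(rows="0 -0.001 -0.02 0 0 0 0.01;0 -0.001 -0.04 0 0 0 0.01;0 -0.001 -0.04 0 0 0 0.01")

```text
t: 25.3
eef_pos: [0.5364, 0.217, 0.0787]
eef_rot: [-0.045, 0.707, 0.043, 0.705]
contact_force: [0.4, 0.2, -0.5]
width: 0.229
```

```bash
python3 look.py w15;python3 -c "
from h import *
im=manip.capture('side');cv2.imwrite('pics/s15.png',cv2.resize(im[130:230,140:300,::-1],None,fx=4,fy=4,interpolation=3))"
```

```text
[0.5364 0.217  0.0787] [-0.59  0.48  0.17  1.91 -0.11  0.77  1.34] jaw 97.13 F [ 0.4  0.2 -0.5] w 0.01991349789370053
```

View pics/w15.png

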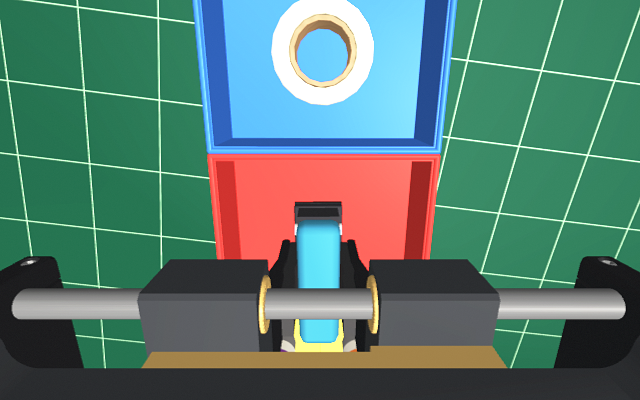

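View pics/s15.png

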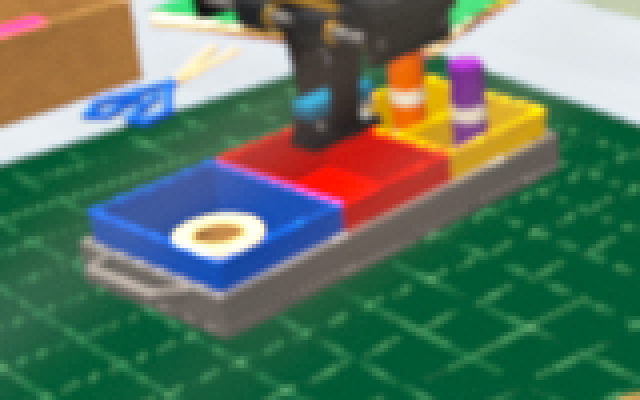

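Request:
send_rows(rows="0.001 0 -0.03 0 0 0 0.01;0.001 0 -0.05 0 0 0 0.01;0.001 0 -0.056 0 0 0 0.01;0.001 0 -0.059 0 0 0 0.01;0.001 0 -0.059 0 0 0 0.01")

```text
t: 26.02
eef_pos: [0.5392, 0.2182, 0.0215]
eef_rot: [-0.044, 0.705, 0.044, 0.706]
contact_force: [0.5, -0.0, -0.7]
width: 0.224
```

```bash
python3 look.py w16
```

```text
[0.5392 0.2182 0.0215] [-0.57  0.57  0.15  1.93 -0.13  0.65  1.36] jaw 97.17 F [ 0.5 -0.  -0.7] w 0.019456197915707994
```

Request:
send_rows(rows="0 0 -0.0015 0 0 0 0.01;0 0 -0.0015 0 0 0 0.01")

```text
t: 26.32
eef_pos: [0.539, 0.2182, 0.0211]
eef_rot: [-0.044, 0.705, 0.045, 0.706]
contact_force: [-3.0, -0.4, 10.1]
width: 0.229
```

Request:
send_rows(rows="0 0 0 0 0 0 0.02;0 0 0 0 0 0 0.03;0 0 0 0 0 0 0.05;0 0 0 0 0 0 0.05")

```text
t: 26.82
eef_pos: [0.5384, 0.218, 0.019]
eef_rot: [-0.044, 0.706, 0.044, 0.706]
contact_force: [-0.2, -0.4, 0.0]
width: 0.485
```

Request:
send_rows(rows="0 0 0.02 0 0 0 0.05;0 0 0.05 0 0 0 0.05;0 0 0.1 0 0 0 0.05;0 0 0.15 0 0 0 0.05;0.01 0 0.18 0 0 0 0.05")

```text
t: 27.45
eef_pos: [0.5488, 0.2184, 0.2018]
eef_rot: [-0.044, 0.705, 0.045, 0.707]
contact_force: [0.4, 0.4, -0.4]
width: 0.574
```

```bash
python3 look.py w17;python3 -c "
from h import *
im=manip.capture('side');cv2.imwrite('pics/s17.png',cv2.resize(im[130:280,140:440,::-1],None,fx=2.6,fy=2.6,interpolation=3))"
```

```text
[0.5488 0.2184 0.2018] [-0.6   0.35  0.2   1.78 -0.08  1.02  1.32] jaw 97.21 F [ 0.4  0.4 -0.4] w 0.04996845350284673
```

View pics/w17.png

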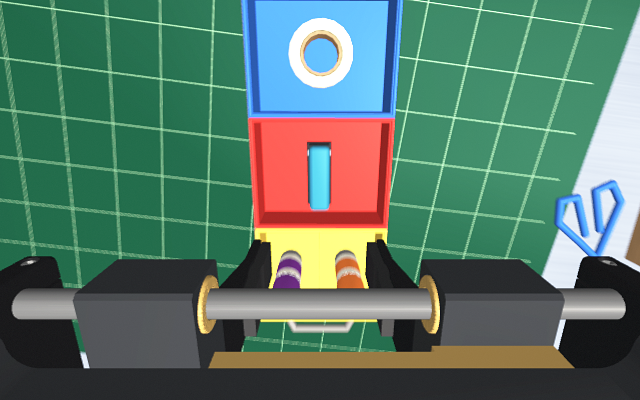

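View pics/s17.png

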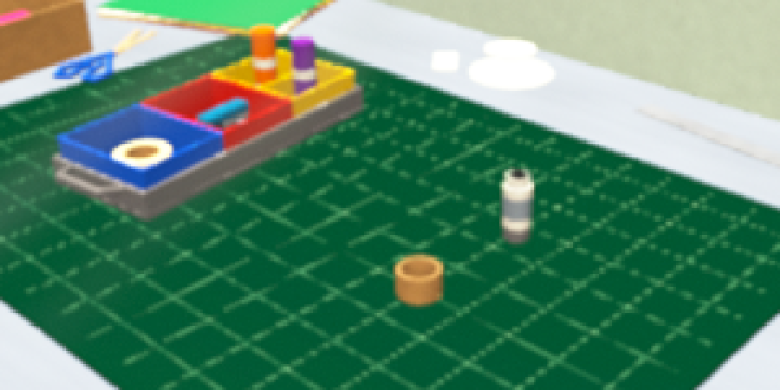

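Run:
```python
from h import *
im=manip.capture("top");cv2.imwrite("pics/top9.png",im[:,:,::-1])
a=cv2.imread("pics/top0.png").astype(int);d=np.abs(a-im[:,:,::-1]).max(2)
for n,(x0,y0,x1,y1) in dict(core=(322,220,347,245),empty=(330,172,353,195),gun=(455,175,505,245)).items():print(n,d[y0:y1,x0:x1].mean().round(2),d[y0:y1,x0:x1].max())
print(manip.sense()["t"]); manip.hand_in()
```

```text
core 6.34 14
empty 6.7 20
gun 9.06 16
27.6
the job is handed in; nothing more can be done
```

View pics/top9.png

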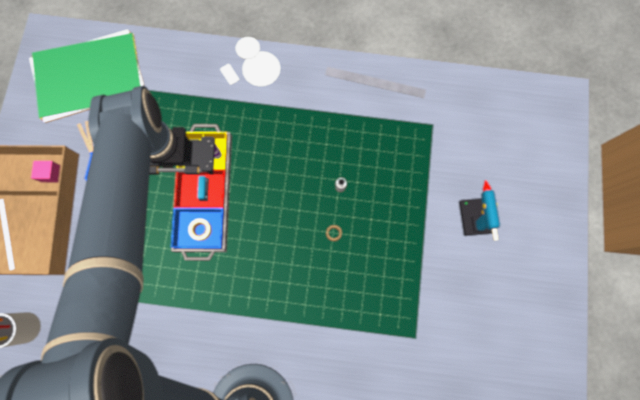

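All four supplies are in the caddy, and I handed the job in at 27.6 s; no verdict was reported. The tape lies flat in the blue bin and the stapler stands on its base in the red one. The orange and violet sticks stand upright, one in each yellow pocket.

The last wrist and side pictures show all four released, upright or flat as asked, with the gripper clear above them. I judged this by eye and did not measure final heights or tilts.

In the top picture the core, the empty stick and the glue gun look the same as at the start, with only noise-level pixel differences. Neither the tests nor the pictures showed a failed or conflicting result. The largest force I saw was about 10 N, when the stapler touched the bin floor.

I changed one thing along the way: I turned the gripper 90° before lowering the stapler, because its body would have come too close to the violet stick.

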